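Pop the case's hidden drawer and stow the pale plug

TASK

Press the red button on top of the blue case so that its hidden drawer springs open, then put the loose plug with the pale, almost white hood into the open drawer. Leave the drawer open, with the plug lying on its floor.

Things in the scene. Friction and masses are not known exactly. Their poses are not given: they have to be found in the camera images.
- release_button (a point): Centre of the top of the red push button (32 mm across) on the fixed blue case (170 mm deep along x, 150 wide, 52 high). 66 mm above the worktop, 45 mm behind the case's centre, on its middle line. Axes of the case: x from its front to its back, z up. Pressed straight down: 8 mm travel, 1.2 N to start, 4.4 N fully down; the drawer is let go at about 4 mm and the button springs back.
- drawer (a joint): How far the drawer stands out of the case's front (its -x side), in m: 0 shut and latched (blue front flush, no handle), 0.11 fully open. Once unlatched, a weak spring (about 2 N) slides it all the way out in about a second and keeps it out.
- stow_point (a point): Point on the drawer's floor, moving with it; once open, the centre of the uncovered floor (104 mm along x, 126 along y), 137 mm in front of the case's centre (27 mm while shut). Above the worktop: floor 10 mm, side walls 36, drawer front 46, case top 52. Axes of the case: x from front to back, z up.
- plug_centre (a point): Centre of the hood of the plug to stow, 8 mm above what it lies flat on: pale, almost white hood 34 mm wide (its x), 34 long (its y), 16 thick; metal connector face at its -y end, thin black sleeve at its +y end; 66 mm long in all, 35 to 70 g. Grasp across the hood, along its x. Other plugs nearby have black hoods.
Things that resemble listed ones, but are neither listed nor needed, are in the scene too. Leave any green look-alike of the part that bears plug_centre alone.

How it is judged:
By the outcome, as a careful person would: the job done as asked, in the order asked, and still so for the second after the job is handed in, with the robot touching nothing.
It also fails if it takes over 48 s, if anything falls off the work surface, if the arm or the gripper's body presses on something with over 40 N, if the wrist force passes 120 N, or if a joint passes its speed limit or range.

ROBOT

A 6-joint arm with a two-finger parallel gripper is mounted at the origin on a cart in front of the work surface, level with it; the furniture and walls round the work are solid. World frame = base frame: x ahead of the robot, y to its left, z up, the work surface at z = 0. Lengths are in mm, angles in rad, forces in N, time in s.
With the tool pointing down it reaches from about 250 to 800 mm from the base axis. Payload 3.9 kg.
Tool frame: the origin (TCP) lies at the very end of the fingers, on their centre line; the grasp point (between the pads) lies 19 mm behind it; z points along the fingers, y is the line along which they close (so a half turn about z gives the same grasp; the last joint's range is limited). The gripper opens to 85 mm and grips with 20 to 120 N. Pads are 22 mm wide; open, the fingers measure 114 mm over their backs; the gripper's body (76 mm by 85 mm) begins 54 mm behind the grasp point. The pads swing forward as they close: fully open they stand 13 mm farther back than shut.
Start: joints at [-1.331, 0.26, -0.138, 1.173, 0, 1.571], TCP at [124.688, -509.969, 231.304] pointing down, gripper open.
Joint ranges: [-2.78, 2.78], [-0.83, 1.72], [-1.28, 1.37], [-1.9, 2.12], [-1.57, 1.48], [-3.14, 3.14]. Speed limits (rad/s): [2.57, 2.57, 3.14, 3.14, 3.14, 3.14].

INTERFACE

Orientations are given as [roll, pitch, yaw] about the fixed x, y, z axes, in that order (R = Rz(yaw) Ry(pitch) Rx(roll)).
In Python, from station import * gives the robot as it stands.
- The arm moves only by the tool carry_out, never from a script. Its argument "rows" is one flat list of numbers, 7 for each row, row after row: the shift along the tool's x, y, z in units of 0.03 m (1.0 is 0.03 m), then the turn, a rotation vector about the tool's x, y, z in units of 5 degrees (1.0 is 5 degrees), then the gripper command: -1 is fully open, 1 is shut, values between are in proportion. In form: [dx, dy, dz, wx, wy, wz, claw, dx, dy, dz, wx, wy, wz, claw, ...]. A call has 1 to 10 rows; each row shifts and turns the commanded pose from where the row before left it, along the tool's axes as they then stand; what a row does not reach is not made up. A row lasts 1/8 s, in which the tool goes at most 62.5 mm and 10.7 degrees, less where a joint would pass 70% of its speed; a pose out of reach is approached as far as the arm can. A call with a number of a shift or a turn outside -1 to 1 is refused whole. A call with a gripper value outside its range is refused whole. The fingers move at their own pace and stop on an object; "force" is the grip in N (left out, the last holds). Time passes only in rows, so rows that do not move let the fingers close. It gives the time, the measured TCP pose, the force, the opening and the grip force at its end, in the units of the state.
- state(): the state, without advancing time (a new reading comes with each control period).
- read_camera(name): name is "scene" or "top"; returns (picture, depth): 384x512x3 uint8, red, green, blue; 384x512 float32, mm along the optical axis (not along the pixel's ray), 0 where there is no reading.
- calibration(name): a dict with "camera_matrix" (3x3 intrinsics, pixels), "eye" and "attitude" of the camera in the world. Camera axes: x right, y down, z forward; pixel columns grow to the right and rows downward; lengths in mm; the calibration is good to about 2 mm. A picture is of the moment at which its call begins. calibration takes no time and is no camera call.
- close_job(): hands the job in; it is judged then, once.
Trained networks look in the newest picture that a camera, given by its name, has taken for a name from the list of things; names that differ only in an ending like _2 or _b are one class to them, and where a whole thing is asked for, a point or a joint stands for the part that bears it (a point fixed in the world has none). Each returns a list of dicts, best first, with "confidence" (0 to 1); they miss things now and then, are a little off and sometimes report something else, mostly with a low value. They report only what shows in the picture. A call takes as long as a camera call. They do not tell look-alikes from the thing itself.
- search_frame(query, camera): "point" ([column, row] as shares, 0 to 1, of the picture: columns of its width, rows of its height, amid what is visible of it).
- place_of(query, camera): "point" ([column, row] as shares, 0 to 1, of the picture: columns of its width, rows of its height: a listed point, or the origin of a listed thing).
The state is a dict: "time": time; "qpos": joint angles; "joint_velocities": joint speeds; "effort": joint torques, N m; "eef_pos": TCP position; "tool_rot": TCP orientation; "force": force on the tool from outside, world axes, zero at the start; "wrist_torque": the same for the moment, N m; "gripper_width": finger opening in mm; "grasp_force": force on a finger pad.
Only numpy, scipy, OpenCV 4.12 (cv2) and the standard library are available. Lean on these libraries where they do the work, as an engineer would, in place of code of your own. Each camera call takes 0.05 s, during which the arm holds its last target. There are 200 camera calls.

## Working session

There is one attempt and no reset: what is moved stays moved. The work goes in short steps, Python scripts to look and compute and a tool call to move; the robot and the scene stay as the last step left them, time stands still between calls to the robot, and variables do not carry over. Pictures are saved under pics/ and viewed, at most 10 in all, crops included, and the job is handed in when it is done.

Besides the shell and the picture viewer there is one more tool, called after "Call:" by a JSON object that holds its "fn" and its "kwargs". carry_out: Moves the arm, as the interface text tells. Its arguments: {"type":"object","properties":{"rows":{"type":"array"},"force":{"type":"number"}},"required":["rows"]}

```bash
mkdir -p pics; cat > h.py <<'E'
from station import *
import numpy as np, cv2
from scipy.spatial.transform import Rotation as Ro
def cal(n):
    c=calibration(n); K=np.array(c["camera_matrix"]); a=np.array(c["attitude"])
    R=a if a.shape==(3,3) else Ro.from_euler('xyz',a).as_matrix()
    return K,np.array(c["eye"]),R
def ray(n,u,v):
    K,e,R=cal(n); return e,R@np.linalg.inv(K)@np.array([u,v,1.])
def atz(n,u,v,z):
    e,d=ray(n,u,v); return e+d*(z-e[2])/d[2]
def cloud(n,D):
    K,e,R=cal(n); v,u=np.mgrid[:384,:512]
    p=np.stack([u,v,np.ones_like(u)],-1)@np.linalg.inv(K).T*D[...,None]
    return p@R.T+e
E
python3 - <<'E'
from h import *
for n in("scene","top"):
    p,d=read_camera(n); cv2.imwrite(f"pics/{n}0.png",p[...,::-1]); np.save(n+"d",d); np.save(n+"p",p)
    print(n,calibration(n))
    C=cloud(n,d)
    for q in("release_button","stow_point","plug_centre"):
        for r in place_of(q,n)[:4]:
            u,v=r["point"][0]*512,r["point"][1]*384
            print(q,r["confidence"],round(u),round(v),C[min(int(v),383),min(int(u),511)].round())
print(state())
E
```

```text
scene {'camera_matrix': array([[366.84030356,   0.        , 253.29313324],
       [  0.        , 366.84030356, 200.25186819],
       [  0.        ,   0.        ,   1.        ]]), 'eye': array([258.13291174, 402.93608678, 741.64328467]), 'attitude': array([-2.39281591, -0.01218996, -2.59339454])}
release_button 0.7 186 223 [258. 403. 742.]
plug_centre 0.71 312 176 [ 509. -350.   15.]
plug_centre 0.56 311 199 [ 476. -269.   13.]
top {'camera_matrix': array([[396.5685661 ,   0.        , 252.60838254],
       [  0.        , 396.5685661 , 192.38655831],
       [  0.        ,   0.        ,   1.        ]]), 'eye': array([ 465.51631999, -120.19571009,  917.61005921]), 'attitude': array([-3.00385377, -0.02250933, -1.56017511])}
release_button 0.59 188 148 [680.   7.  66.]
plug_centre 0.71 340 228 [ 514. -339.   17.]
plug_centre 0.55 308 246 [ 472. -264.   15.]
{'time': 0.4, 'qpos': array([-1.33101922e+00,  2.60097158e-01, -1.38276101e-01,  1.17269151e+00,
        8.80034379e-07,  1.57075751e+00]), 'joint_velocities': array([-3.93331386e-05, -1.58686107e-03,  2.44322085e-03, -4.39923347e-04,
       -2.29969182e-03, -3.62915190e-04]), 'effort': array([-8.78604405e-04, -4.05163121e+01,  2.53868061e+01,  6.31408024e-03,
       -3.48007541e-05,  2.64168101e-06]), 'eef_pos': array([ 124.65707929, -509.88443226,  231.1865489 ]), 'tool_rot': array([-3.14132421e+00, -8.90453098e-07,  2.39815921e-01]), 'force': array([ 0.48181649, -0.35664145,  0.35053294]), 'wrist_torque': array([ 0.06840614, -0.02533067, -0.04785388]), 'grasp_force': 0.0, 'gripper_width': 85.25738946708485}
```

View pics/scene0.png

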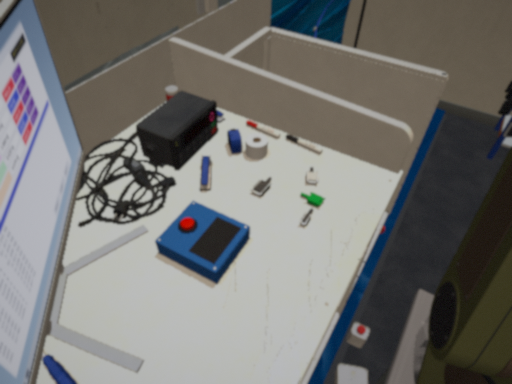

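View pics/top0.png

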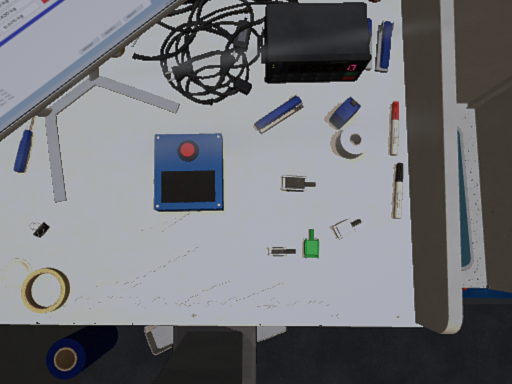

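The scene view shows the case at about (203,240) with the red button at (187,224). In the top view the case is at (188,172), the pale plug at about (345,228), the green look-alike at (312,244), and the wall from column 415. Next I'll measure the case axes and the plug outline.

```bash
python3 - <<'E'
from h import *
d=np.load("topd.npy");p=np.load("topp.npy");C=cloud("top",d);z=C[...,2]
p=p.astype(int)
print("table z",np.median(z[260:300,150:250]), "nodepth", (d==0).mean())
m=((z>40)&(z<62)).astype(np.uint8); m[:, :140]=0;m[:,240:]=0;m[:120]=0;m[225:]=0
X=C[m>0][:,:2].astype(np.float32); r=cv2.minAreaRect(X);print("case rect",r, np.median(z[m>0]))
red=(p[...,0]>130)&(p[...,1]<80)&(np.arange(512)<240)&(np.arange(384)[:,None]>120)&(d>0)&(z>55)
print("button",C[red].mean(0),red.sum())
s=np.s_[205:250,320:372]
print(z[s][::3,::3].round().astype(int))
m=((z>9)&(z<25)).astype(np.uint8);k=np.zeros_like(m);k[s]=m[s]
k[:,:325]=0
Y=C[k>0];r=cv2.minAreaRect(Y[:,:2].astype(np.float32));print("plug z>9",r,Y.mean(0))
cv2.imwrite("pics/plug.png",cv2.resize(np.load("topp.npy")[200:265,300:400,::-1],(800,520),interpolation=cv2.INTER_CUBIC))
# wall/pens
for x in (450,500,550): print("obst",x)
E
```

```text
table z -0.5254415110695732 nodepth 0.003962198893229167
case rect ((632.4843139648438, 5.791877746582031), (171.15744018554688, 150.470947265625), 1.879541039466858) 52.25071750372234
button [677.4153099    6.70556246  65.97593337] 138
[[ -3  -7   1   0  -1   0  -1   2  -1   1   1   0  -2   1   0   1   1   1]
 [  1   1  -1   1   0   0   1  -3  -3  -3  -2   1   2  -3   0   0   0  -1]
 [ -2  -2  -1  -1  -3   0   2   1  -1   0  -1  -1  -1   1   1   0   0  -1]
 [  2  -1  -1   1   2  -1  -1  -1  -1  -4  -1   1   2  -1   2   1  -2  -1]
 [  0   1   0  -2   0   1   1  -1  -2  -1  -1  -1  -1  -1   0   0   1   1]
 [  0  -4   1   3   0   0   1   1   8  19  -1  -3  10  11   1  -2  -2   2]
 [  0   0  -1   0   1   1  10  16  16  16   7  11  14  11  -1  -2  -2   0]
 [  0  -2  -1  -6  -1  15  15  15  16  14  13  12   0   0  -2   0  -1  -2]
 [ -4 918   2  -1  -1  12  18  15  14  12  18  14   1   1   0   2  -1   1]
 [ -1   1   0   1  -2   4  12  17  18  17  16   1   0  -1   1  -1  -1   1]
 [ -1  -3  -1  -1   0  -2  10  15  16  14  -4   0  -1  -1   0   0  -3   1]
 [  1   0   0  -2   0  -2  13   0   1   1   3  -1  -3   2   1   0  -3   0]
 [ -2   0   1   0   1   0  -1  -1   2  -1  -2   1  -2   0  -1  -2  -1  -1]
 [ -1  -3  -1   0  -1   0  -1   2   0   0   0   0   3  -2  -3  -2   0  -3]
 [  0   0   0  -1  -2   0  -3   0   1  -2   1   1  -1   0   0  -3   0  -2]]
plug z>9 ((515.9881591796875, -357.888427734375), (33.20914840698242, 66.01116943359375), 27.97583770751953) [ 512.14656234 -351.47328445   14.4556491 ]
obst 450
obst 500
obst 550
```

View pics/plug.png

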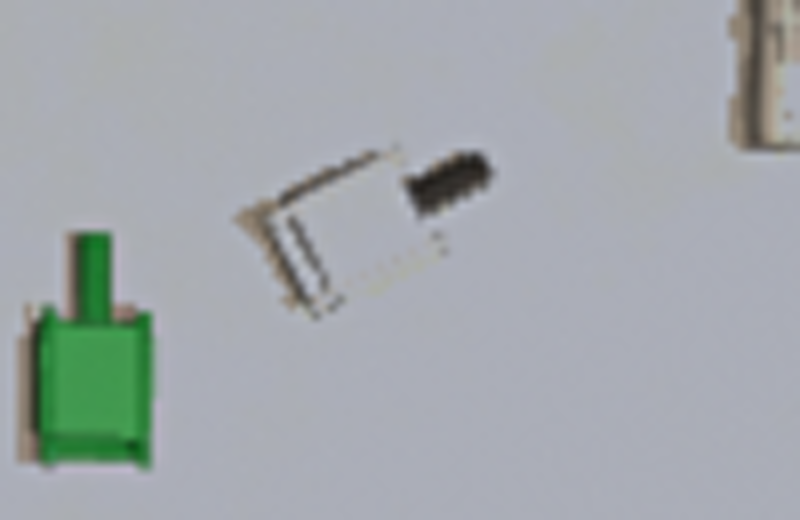

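The plug's hood centre is at about (512,-351), with its sleeve pointing at -62°. The case centre is (632.5,5.8) with yaw 1.9°, and the button is at (677,7). First move: go to the button with the gripper shut.

Call:
{"fn": "carry_out", "kwargs": {"rows": [0.92,-0.52,0.1,0,0,0,1,0.92,-0.52,0.1,0,0,0,1,0.92,-0.52,0.1,0,0,0,1,0.92,-0.52,0.1,0,0,0,1,0.92,-0.52,0.1,0,0,0,1,0.92,-0.52,0.1,0,0,0,1,0.92,-0.52,0.1,0,0,0,1,0.92,-0.52,0.1,0,0,0,1,0.92,-0.52,0.1,0,0,0,1,0.92,-0.52,0.1,0,0,0,1]}}

```text
time: 1.65
eef_pos: [356.5, -292.1, 201.3]
tool_rot: [3.141, -0.0, 0.24]
force: [0.2, -0.5, -1.2]
gripper_width: 0.1
grasp_force: 0.0
```

Call:
{"fn": "carry_out", "kwargs": {"rows": [0.92,-0.52,0.2,0,0,0,1,0.92,-0.52,0.2,0,0,0,1,0.92,-0.52,0.2,0,0,0,1,0.92,-0.52,0.2,0,0,0,1,0.92,-0.52,0.2,0,0,0,1,0.92,-0.52,0.2,0,0,0,1,0.92,-0.52,0.2,0,0,0,1,0.92,-0.52,0.2,0,0,0,1,0.92,-0.52,0.2,0,0,0,1,0.92,-0.52,0.2,0,0,0,1]}}

```text
time: 2.9
eef_pos: [587.6, -75.1, 141.1]
tool_rot: [3.141, -0.0, 0.24]
force: [-0.4, 0.7, -0.7]
gripper_width: 0.1
grasp_force: 0.0
```

Call:
{"fn": "carry_out", "kwargs": {"rows": [0.89,-0.485,0.2,0,0,0,1,0.89,-0.485,0.2,0,0,0,1,0.89,-0.485,0.2,0,0,0,1,0.89,-0.485,0.2,0,0,0,1,0,0,0.6,0,0,0,1,0,0,0.5,0,0,0,1,0,0,0.25,0,0,0,1,0,0,0,0,0,0,1]}}

```text
time: 3.9
eef_pos: [675.9, 5.7, 76.1]
tool_rot: [-3.141, 0.002, 0.239]
force: [-0.6, -1.0, -0.2]
gripper_width: -0.2
grasp_force: 0.0
```

Call:
{"fn": "carry_out", "kwargs": {"rows": [0,0,0.2,0,0,0,1,0,0,0.2,0,0,0,1,0,0,0.15,0,0,0,1,0,0,0,0,0,0,1,0,0,0,0,0,0,1]}}

```text
time: 4.53
eef_pos: [677.2, 5.9, 60.8]
tool_rot: [3.141, -0.001, 0.24]
force: [1.2, 0.1, 3.9]
gripper_width: 0.4
grasp_force: 1.6
```

```bash
python3 - <<'E'
from h import *
p,d=read_camera("top");C=cloud("top",d);z=C[...,2]
print(z[205:265:6,150:230:8].round()); print(state()["force"])
E
```

```text
[[618. 590.  52.  52.  52.  53.  54.  53.  50.  52.]
 [617. 590.  10.  10.   9.  11.  11.  10.  10.   0.]
 [617. 588.   8.  10.   7.  10.  11.  10.   8.  -1.]
 [618. 588.   7.  10.  11.  10.  12.  10.  11.  -1.]
 [618. 588.  15.   8.   9.  12.  49.  45.  43.   0.]
 [617. 587.   0.  -2.  -1.  -3.  -1.  -1.  -1.  -4.]
 [616. 587.  -3.   2.   1.   1.   1.  -2.   1.   0.]
 [616. 586.   1.   2.   1.   1.  -2.  -1.   1.  -1.]
 [615.   1.  -2.  -1.   0.  -0.  -1.  -2.  -4.  -2.]
 [616.  -0.  -0.   2.   1.  -1.  -0.  -0.  -1.  -0.]]
[ 0.38004134 -1.36490572  3.4492318 ]
```

Call:
{"fn": "carry_out", "kwargs": {"rows": [0,0,-0.8,0,0,0,1,0,0,-1,0,0,0,1,-0.3,0.4,-0.8,0,0,0,1,-0.72,0.9,0,0,0,0,-0.45,-0.72,0.9,0,0,0,0,-0.45,-0.72,0.9,0,0,0,0,-0.45,-0.72,0.9,0,0,0,0,-0.45,-0.72,0.9,0,0,0,0,-0.45,-0.72,0.9,0,0,0,0,-0.45,-0.72,0.9,0,0,0,0,-0.45]}}

```text
time: 5.82
eef_pos: [567.8, -227.7, 137.8]
tool_rot: [-3.14, 0.001, 0.24]
force: [0.1, 0.0, 0.0]
gripper_width: 62.1
grasp_force: 0.0
```

Call:
{"fn": "carry_out", "kwargs": {"rows": [-0.72,0.9,0,0,0,0,-0.45,-0.72,0.9,0,0,0,0,-0.45,-0.72,0.9,0,0,0,0,-0.45,0,0,0,0,0,1,-0.45,0,0,0,0,0,1,-0.45,0,0,0,0,0,1,-0.45,0,0,0,0,0,1,-0.45,0,0,0,0,0,1,-0.45,0,0,0,0,0,1,-0.45,0,0,0,0,0,1,-0.45]}}

```text
time: 7.08
eef_pos: [524.7, -320.7, 137.7]
tool_rot: [-3.141, 0.002, -0.374]
force: [-0.4, 0.4, -0.0]
gripper_width: 62.0
grasp_force: 0.0
```

Call:
{"fn": "carry_out", "kwargs": {"rows": [0,0,0,0,0,1,-0.45,0,0,0,0,0,1,-0.45,0,0,0,0,0,1,-0.45,0,0,0,0,0,1,-0.45,0,0,0,0,0,1,-0.45,0,0,0,0,0,1,-0.45,0,0,0,0,0,1,-0.45,0,0,0,0,0,1,-0.45,0,0,0,0,0,0.15,-0.45]}}

```text
time: 8.2
eef_pos: [431.8, -426.8, 137.9]
tool_rot: [-3.024, 0.03, -0.84]
force: [-0.2, -0.1, 0.1]
gripper_width: 61.7
grasp_force: 0.0
```

```bash
python3 - <<'E'
from h import *
s=state();print(s["eef_pos"],s["tool_rot"],s["gripper_width"])
p,d=read_camera("top");C=cloud("top",d);z=C[...,2]
cv2.imwrite("pics/t2.png",p[...,::-1])
p2,_=read_camera("scene");cv2.imwrite("pics/s2.png",cv2.resize(p2[120:300,130:370,::-1],(800,600),interpolation=cv2.INTER_CUBIC))
k=np.zeros(z.shape,bool);k[195:275,145:235]=1
f=k&(z>5)&(z<15);r=cv2.minAreaRect(C[f][:,:2].astype(np.float32));print("floor",r,np.median(C[f],0))
f=k&(z>40)&(z<49);print("front",np.median(C[f],0))
E
```

```text
[ 431.80983943 -426.83068141  137.85992446] [-3.02443797  0.03027682 -0.84033971] 61.70929695263923
floor ((511.6702880859375, 4.629280090332031), (136.27163696289062, 155.9824981689453), 1.8588974475860596) [496.62128044   1.48890284   9.90997007]
front [441.0801844   -2.68480726  45.6249106 ]
```

View pics/s2.png

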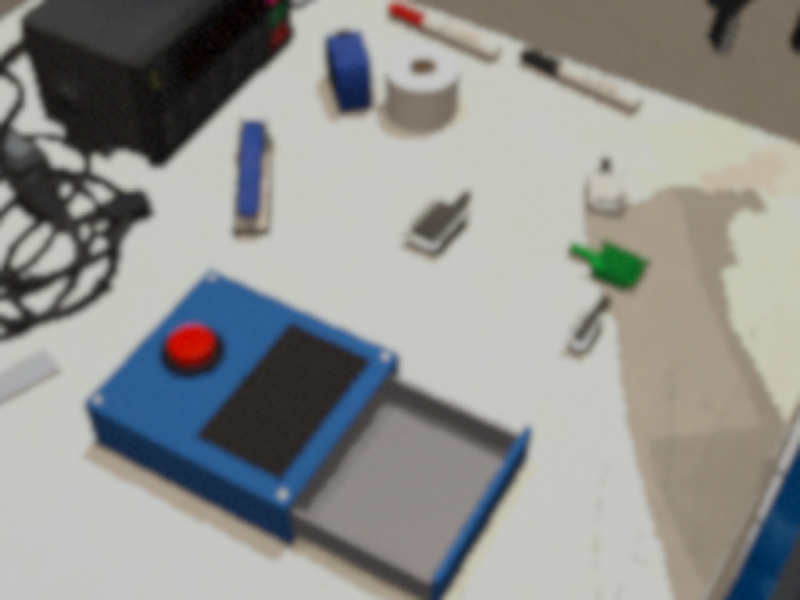

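The drawer is fully open and empty, at about (415,480) in the crop. The tool, however, drifted and tilted during the turn, so I'll check the joints.

```bash
python3 - <<'E'
from h import *
s=state();print(s["qpos"].round(3),s["joint_velocities"].round(3),s["eef_pos"],s["tool_rot"],s["effort"].round(1),s["force"])
E
```

```text
[-0.839  0.471 -0.07   1.06   0.117  3.141] [ 0.024 -0.003  0.002 -0.002  0.001  0.001] [ 432.87711765 -426.08099448  138.06750266] [-3.02414125  0.02963144 -0.83830259] [ -0.8 -50.7  24.    0.3   0.4   0. ] [0.02916814 0.14746692 1.03048655]
```

Call:
{"fn": "carry_out", "kwargs": {"rows": [0,0,0,0,0,0,-0.45,0,0,0,0,0,0,-0.45]}}

```text
time: 8.55
eef_pos: [433.8, -425.6, 138.5]
tool_rot: [-3.024, 0.029, -0.837]
force: [-0.0, -0.9, 0.4]
gripper_width: 62.0
grasp_force: 0.0
```

```bash
python3 - <<'E'
from h import *
s=state();print(s["qpos"].round(3),s["joint_velocities"].round(3),s["eef_pos"],s["tool_rot"])
E
```

```text
[-0.837  0.47  -0.07   1.06   0.117  3.141] [-0.005  0.001  0.001 -0.002 -0.001  0.   ] [ 433.80533629 -425.60575457  138.46389578] [-3.02445961  0.02865109 -0.83650209]
```

Joint 6 reached its range limit, so I need the equivalent grasp half a turn away (yaw +118°). I'll remove the tilt and turn back the other way.

Call:
{"fn": "carry_out", "kwargs": {"rows": [0,0,0,-0.67,0.17,0,-0.45,0,0,0,-0.67,0.17,0,-0.45,0,0,0,0,0,-1,-0.45,0,0,0,0,0,-1,-0.45,0,0,0,0,0,-1,-0.45,0,0,0,0,0,-1,-0.45,0,0,0,0,0,-1,-0.45,0,0,0,0,0,-1,-0.45,0,0,0,0,0,-1,-0.45,0,0,0,0,0,-1,-0.45]}}

```text
time: 9.8
eef_pos: [421.5, -437.1, 138.5]
tool_rot: [-3.131, -0.01, -0.109]
force: [-0.2, 0.4, -0.6]
gripper_width: 62.1
grasp_force: 0.0
```

Call:
{"fn": "carry_out", "kwargs": {"rows": [0,0,0,0,0,-1,-0.45,0,0,0,0,0,-1,-0.45,0,0,0,0,0,-1,-0.45,0,0,0,0,0,-1,-0.45,0,0,0,0,0,-1,-0.45,0,0,0,0,0,-1,-0.45,0,0,0,0,0,-1,-0.45,0,0,0,0,0,-1,-0.45,0,0,0,0,0,-1,-0.45,0,0,0,0,0,-1,-0.45]}}

```text
time: 11.05
eef_pos: [421.5, -437.1, 138.5]
tool_rot: [3.141, -0.014, 0.764]
force: [0.5, 0.1, -0.2]
gripper_width: 62.1
grasp_force: 0.0
```

Call:
{"fn": "carry_out", "kwargs": {"rows": [0,0,0,0,0,-1,-0.45,0,0,0,0,0,-1,-0.45,0,0,0,0,0,-1,-0.45,0,0,0,0,0,-1,-0.45,0,0,0,0,0,-1,-0.45,0,0,0,0,0,-1,-0.45,0,0,0,0,0,-1,-0.45,0,0,0,0,0,-1,-0.45,0,0,0,0,0,-1,-0.45,0,0,0,0,0,-1,-0.45]}}

```text
time: 12.3
eef_pos: [421.5, -437.1, 138.5]
tool_rot: [3.13, -0.009, 1.636]
force: [-0.2, 0.4, 0.4]
gripper_width: 62.5
grasp_force: 0.0
```

Call:
{"fn": "carry_out", "kwargs": {"rows": [0,0,0,0,0,-1,-0.45,0,0,0,0,0,-1,-0.45,0,0,0,0,0,-1,-0.45,0,0,0,0,0,-1,-0.45,0,0,0,0,0,-0.85,-0.45,0.28,1,0,0,0,0,-0.45,0.28,1,0,0,0,0,-0.45,0.28,1,0.6,0,0,0,-0.45,0.28,1,0.8,0,0,0,-0.45,0,0,0,0,0,0,-0.45]}}

```text
time: 13.55
eef_pos: [512.4, -348.7, 96.3]
tool_rot: [3.129, -0.007, 2.06]
force: [-0.6, 0.1, 0.3]
gripper_width: 62.1
grasp_force: 0.0
```

```bash
python3 - <<'E'
from h import *
s=state();print(s["eef_pos"],s["tool_rot"],s["qpos"].round(2))
p2,_=read_camera("scene");cv2.imwrite("pics/s3.png",cv2.resize(p2[130:250,240:400,::-1],(800,600),interpolation=cv2.INTER_CUBIC))
E
```

```text
[ 512.35767014 -348.68879859   96.29541051] [ 3.12901075 -0.00659079  2.05956803] [-0.6   0.5  -0.13  0.94  0.01  0.48]
```

View pics/s3.png

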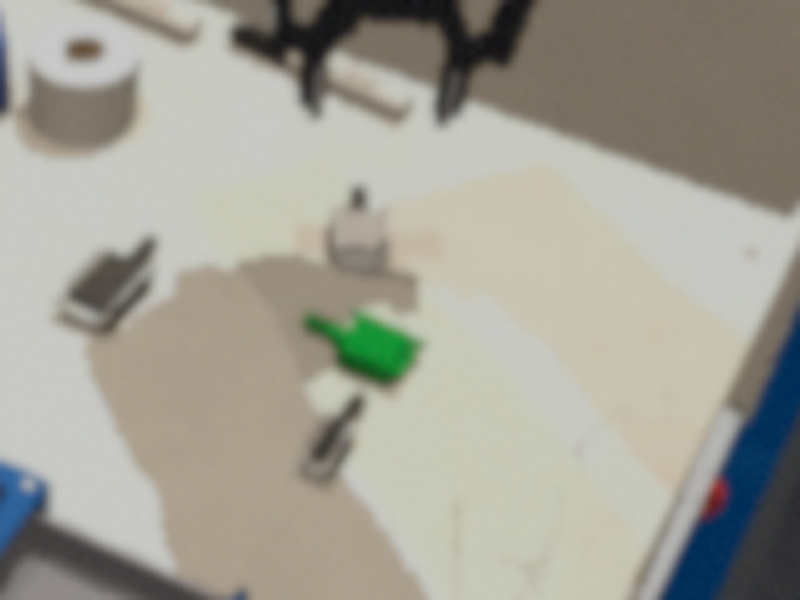

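The open gripper is centred over the pale plug, which is at (358,240) in the crop, and its fingers are lined up across the hood. Descending.

Call:
{"fn": "carry_out", "kwargs": {"force": 40, "rows": [-0.05,0,0.7,0,0,0,-0.45,0,0,0.7,0,0,0,-0.45,0,0,0.7,0,0,0,-0.45,0,0,0.5,0,0,0,-0.45,0,0,0.3,0,0,0,-0.45,0,0,0.17,0,0,0,-0.45,0,0,0,0,0,0,-0.45]}}

```text
time: 14.48
eef_pos: [513.7, -352.3, 6.2]
tool_rot: [3.128, -0.003, 2.055]
force: [-0.1, 0.3, -0.1]
gripper_width: 61.9
grasp_force: 0.0
```

Call:
{"fn": "carry_out", "kwargs": {"rows": [0,0,0,0,0,0,0.3,0,0,0,0,0,0,1,0,0,0,0,0,0,1,0,0,0,0,0,0,1,0,0,0,0,0,0,1,0,0,0,0,0,0,1]}}

```text
time: 15.22
eef_pos: [514.4, -352.6, 7.0]
tool_rot: [3.127, -0.002, 2.055]
force: [-0.3, 0.4, 5.0]
gripper_width: 32.4
grasp_force: 40.3
```

Call:
{"fn": "carry_out", "kwargs": {"rows": [0,0,-0.3,0,0,0,1,0,0,-0.7,0,0,0,1,0,0,-0.8,0,0,0,1,0,0,-0.8,0,0,0,1,0,0,-0.8,0,0,0,1,0.5,0.23,0,0,0,0,1,0.9,0.41,0,0,0,0,1,0.9,0.41,0,0,0,0,1,0.9,0.41,0,0,0,0,1]}}

```text
time: 16.35
eef_pos: [505.0, -245.2, 107.5]
tool_rot: [3.129, -0.006, 2.056]
force: [0.8, 0.3, -0.9]
gripper_width: 32.6
grasp_force: 39.8
```

Call:
{"fn": "carry_out", "kwargs": {"rows": [0.9,0.41,0,0,0,0,1,0.9,0.41,0,0,0,0,1,0.9,0.41,0,0,0,0,1,0.9,0.41,0,0,0,0,1,0.9,0.41,0,0,0,0,1,0.9,0.41,0,0,0,0,1,0.9,0.41,0,0,0,0,1,0.9,0.41,0,0,0,0,1,0.5,0.23,0,0,0,0,1]}}

```text
time: 17.48
eef_pos: [490.2, 7.5, 110.0]
tool_rot: [3.13, -0.005, 2.057]
force: [0.0, -0.3, -0.3]
gripper_width: 32.7
grasp_force: 39.8
```

Call:
{"fn": "carry_out", "kwargs": {"rows": [0,0,0,0,0,1,1,0,0,0,0,0,1,1,0,0,0,0,0,1,1,0,0,0,0,0,1,1,0,0,0,0,0,1,1,0,0,0,0,0,0.16,1,0,0,0,0,0,0,1]}}

```text
time: 18.35
eef_pos: [491.7, 5.7, 110.9]
tool_rot: [3.131, -0.009, 1.606]
force: [-0.1, -0.7, -0.5]
gripper_width: 32.7
grasp_force: 39.8
```

```bash
python3 - <<'E'
from h import *
s=state();print(s["eef_pos"],s["tool_rot"],s["qpos"].round(2),s["gripper_width"],s["grasp_force"])
p2,_=read_camera("scene");cv2.imwrite("pics/s4.png",cv2.resize(p2[120:300,130:370,::-1],(800,600),interpolation=cv2.INTER_CUBIC))
E
```

```text
[491.68063579   5.72649521 110.85117709] [ 3.13116055 -0.00881491  1.60601999] [ 0.01  0.28 -0.44  0.84  0.01  1.54] 32.65863999529007 39.83343064785004
```

View pics/s4.png

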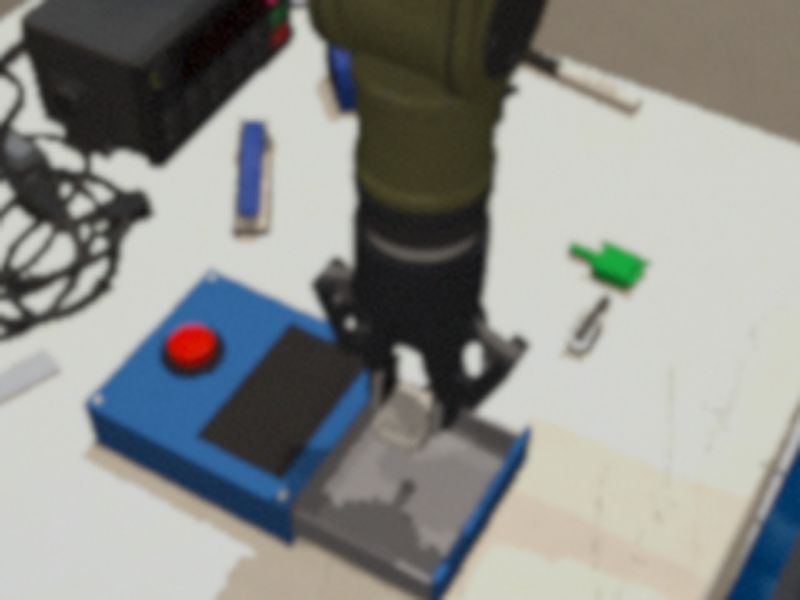

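The plug is held over the drawer. I'll turn another 90° so the fingers open along the wide, low-walled side and stay clear of the case and the drawer front.

Call:
{"fn": "carry_out", "kwargs": {"rows": [0,0,0,0,0,-1,1,0,0,0,0,0,-1,1,0,0,0,0,0,-1,1,0,0,0,0,0,-1,1,0,0,0,0,0,-1,1,0,0,0,0,0,-1,1,0,0,0,0,0,-1,1,0,0,0,0,0,-1,1,0,0,0,0,0,-1,1]}}

```text
time: 19.52
eef_pos: [492.1, 5.7, 111.1]
tool_rot: [3.127, 0.002, 2.394]
force: [-0.1, -0.9, -1.1]
gripper_width: 32.9
grasp_force: 39.8
```

Call:
{"fn": "carry_out", "kwargs": {"rows": [0,0,0,0,0,-1,1,0,0,0,0,0,-1,1,0,0,0,0,0,-1,1,0,0,0,0,0,-1,1,0,0,0,0,0,-1,1,0,0,0,0,0,-1,1,0,0,0,0,0,-1,1,0,0,0,0,0,-1,1,0,0,0,0,0,-1,1,0,0,0,0,0,0,1]}}

```text
time: 20.78
eef_pos: [492.1, 5.7, 111.1]
tool_rot: [3.133, 0.011, -3.108]
force: [0.6, -0.7, -0.6]
gripper_width: 32.9
grasp_force: 39.8
```

Call:
{"fn": "carry_out", "kwargs": {"rows": [0.13,-0.14,0.5,0,0,0,1,0,0,0.7,0,0,0,1,0,0,0.7,0,0,0,1,0,0,0.6,0,0,0,1,0,0,0.3,0,0,0,1,0,0,0.2,0,0,0,1,0,0,0.1,0,0,0,1,0,0,0,0,0,0,1]}}

```text
time: 21.78
eef_pos: [489.7, 2.2, 18.4]
tool_rot: [3.133, 0.012, -3.108]
force: [-0.9, 0.1, -1.1]
gripper_width: 32.7
grasp_force: 39.8
```

Call:
{"fn": "carry_out", "kwargs": {"rows": [0,0,0.03,0,0,0,1,0,0,0,0,0,0,0,0,0,0,0,0,0,-0.2,0,0,0,0,0,0,-0.3,0,0,-0.3,0,0,0,-0.3,0,0,-0.8,0,0,0,-0.3,0,0,-1,0,0,0,-0.3,0,0,-1,0,0,0,-0.3,0,0,-1,0,0,0,-0.3,0,0,0,0,0,0,-0.3]}}

```text
time: 23.02
eef_pos: [490.3, 1.1, 143.2]
tool_rot: [3.133, 0.017, -3.107]
force: [0.2, -0.1, -1.4]
gripper_width: 55.7
grasp_force: 0.0
```

Call:
{"fn": "carry_out", "kwargs": {"rows": [0,-1,-0.5,0,0,0,-0.3,0,-1,0,0,0,0,-0.3,0,-1,0,0,0,0,-0.3,0,-1,0,0,0,0,-0.3,0,-1,0,0,0,0,-0.3,0,-1,0,0,0,0,-0.3,0,0,0,0,0,0,-0.3]}}

```text
time: 23.9
eef_pos: [493.7, -180.4, 152.8]
tool_rot: [3.133, 0.01, -3.11]
force: [-0.5, 0.7, -0.2]
gripper_width: 55.4
grasp_force: 0.0
```

```bash
python3 - <<'E'
from h import *
s=state();print(s["time"],s["eef_pos"],s["force"])
p,d=read_camera("top");C=cloud("top",d);z=C[...,2]
print(z[205:256:3,152:226:4].round().astype(int))
p2,_=read_camera("scene");cv2.imwrite("pics/s5.png",cv2.resize(p2[120:300,130:370,::-1],(800,600),interpolation=cv2.INTER_CUBIC))
E
```

```text
23.9 [ 493.6803932  -180.36375     152.75451595] [-0.5112606   0.68914589 -0.21867507]
[[-2 53 54 51 51 52 52 54 52 56 47 53 52 52 52 51 54 51  1]
 [ 0 52 54 51 51 51 54 51 51 51 51 51 51 51 52 49 53 52  4]
 [ 0 -1 37  5  9  8 10  8  8  9 12  9  8  9  9  8 10  1 -2]
 [ 3  1 36 12 12 10  9 11 10  9 10 10  9 12 11 13 12 -2  2]
 [ 1  0 36 12  7 10  8 12 10 11  8 10 11 10 10 11 11 -1 -2]
 [-1  2 35  9  9 11 10 10 12 24  9 12 11  8  9  6  7 -1  2]
 [ 1 -2 36  8 16  9 12 10  9 22  9 10 14  9  7  9 12  1 -2]
 [ 2  1 36 12 11 10 11 10  8 19  6  8 11  9 11 13  8  0 -4]
 [-2 -2 37  9  8 11  7  9 12 23  9 13  9 11 14  9 10  2 -1]
 [ 1  0 32 11  8 12  8 11 27 26 24 23 11 10  8 10  8  0 -2]
 [ 0  0 36  8  7  9 10  8 26 25 23 24  9  8 11 12 11 -3  0]
 [-2  0 34  7 11 11 11  8 24 25 24 24 10 10  8  9 10 -2 -2]
 [ 0  3 37 10 11  9  7 11 22 24 28 24  9  8 10  9 11  7  1]
 [ 0  2 34  7 11 10 10 10 26 25 23  7 10 11  7  9  9 11  0]
 [ 1  1 34 10  7 12 11  9 21 23 22  7 10 10 10 11  9 11 -2]
 [-1  0 32 12  7  8  7 11 10 10 12  9 10 12  7 10  8 10 -2]
 [-3  1 34  9 10  9  8 10 11 11 11  9  8 11 12  8 10 13  2]]
```

View pics/s5.png

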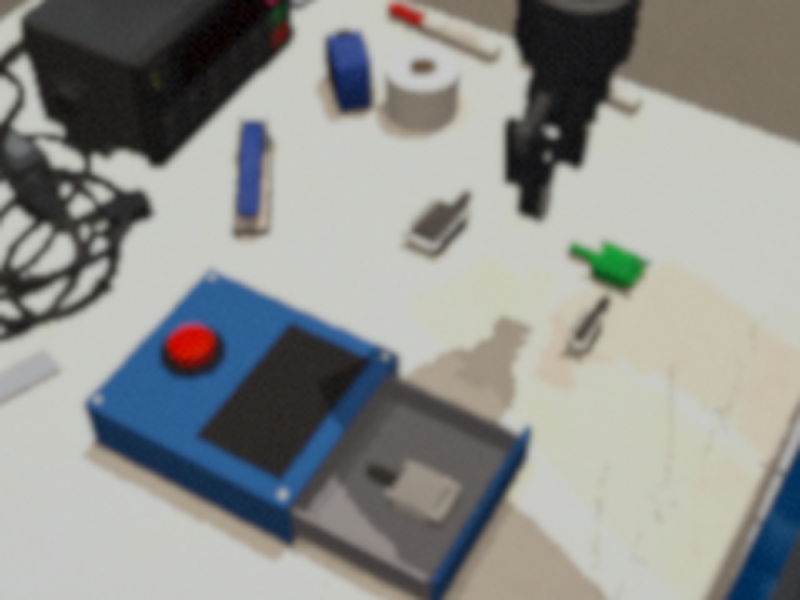

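The plug lies flat on the drawer floor, at about (425,490) in the crop. The drawer is open and the arm is clear of everything.

```bash
python3 -c "
from station import *
print(close_job())"
```

```text
the job is handed in; nothing more can be done
None
```

I pressed the button, the drawer sprang open, and the pale plug now lies flat on the floor of the open drawer; I handed the job in at about 24 s of the 48 s allowed.

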